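# Shut two of three small-parts drawers

## Task

With your fingertips, gently push the drawer with the two standing bolts and the drawer with the white plug housing fully shut, in either order, without toppling the bolts. Leave the drawer with the angle bracket open just as it stands, and do not grasp, lift or disturb anything else; finish with the hand clear.

Things in the scene. Friction and masses are not known exactly. Their poses are not given: they have to be found in the camera images.
- bolt_unit: fixed blue drawer unit, 150 (its x, depth with the shut drawer) x 110 (y, width) x 72 mm high, screwed to the bench; it does not move. Origin: centre of its underside; x points to its back, so its drawer pulls out along -x and is pushed shut along +x. Holds one drawer, dark grey front and black inside; its drawer holds two bolts standing on their heads. The three units stand side by side in any order, 0.18 to 0.24 m apart, each turned a little.
- bolt_front (a point): centre of the outer face of the dark grey front of the drawer with the two standing bolts, 30 mm above the bench, moving with the drawer; axes as the unit's (x = the pushing direction). The front is a plain flat plate 108 mm wide from 5 to 55 mm above the bench, at its two sides up to 69 mm (a 40 mm wide finger notch at the top middle), 6 mm thick; no handle. When shut the point is 75 mm ahead (-x) of the unit's origin
- bolt_drawer (a joint): how far the drawer with the two standing bolts stands open, m: 0 fully shut, 0.10 pulled to its stop. Starts 0.05 to 0.09 open; to be shut. It slides stiffly (about 1.5 N, no spring, no catch) and stays where it is left. Touch it slowly, 0.05 m/s or so; over 90 N of finger force is too hard
- plug_unit: fixed blue drawer unit, 150 (its x, depth with the shut drawer) x 110 (y, width) x 72 mm high, screwed to the bench; it does not move. Origin: centre of its underside; x points to its back, so its drawer pulls out along -x and is pushed shut along +x. Holds one drawer, dark grey front and black inside; its drawer holds a white plug housing. The three units stand side by side in any order, 0.18 to 0.24 m apart, each turned a little.
- plug_front (a point): centre of the outer face of the dark grey front of the drawer with the white plug housing, 30 mm above the bench, moving with the drawer; axes as the unit's (x = the pushing direction). The front is a plain flat plate 108 mm wide from 5 to 55 mm above the bench, at its two sides up to 69 mm (a 40 mm wide finger notch at the top middle), 6 mm thick; no handle. When shut the point is 75 mm ahead (-x) of the unit's origin
- plug_drawer (a joint): how far the drawer with the white plug housing stands open, m: 0 fully shut, 0.10 pulled to its stop. Starts 0.05 to 0.09 open; to be shut. It slides stiffly (about 1.5 N, no spring, no catch) and stays where it is left. Touch it slowly, 0.05 m/s or so; over 90 N of finger force is too hard
- bracket_unit: fixed blue drawer unit, 150 (its x, depth with the shut drawer) x 110 (y, width) x 72 mm high, screwed to the bench; it does not move. Origin: centre of its underside; x points to its back, so its drawer pulls out along -x and is pushed shut along +x. Holds one drawer, dark grey front and black inside; its drawer holds an angle bracket; this one is left alone. The three units stand side by side in any order, 0.18 to 0.24 m apart, each turned a little.
- bracket_front (a point): centre of the outer face of the dark grey front of the drawer with the metal angle bracket, 30 mm above the bench, moving with the drawer; axes as the unit's (x = the pushing direction). The front is a plain flat plate 108 mm wide from 5 to 55 mm above the bench, at its two sides up to 69 mm (a 40 mm wide finger notch at the top middle), 6 mm thick; no handle. When shut the point is 75 mm ahead (-x) of the unit's origin
- bracket_drawer (a joint): how far the drawer with the metal angle bracket stands open, m: 0 fully shut, 0.10 pulled to its stop. Starts 0.05 to 0.09 open; to be left as it is. It slides stiffly (about 1.5 N, no spring, no catch) and stays where it is left. Touch it slowly, 0.05 m/s or so; over 90 N of finger force is too hard
- bolt_a: loose steel flange bolt, 17 mm across, 30 mm high, standing on its head with its thread (z) up on the drawer floor 9 mm above the bench; origin: centre of its underside. It topples if the drawer is jerked or slammed
- bolt_b: loose steel flange bolt, 17 mm across, 30 mm high, standing on its head with its thread (z) up on the drawer floor 9 mm above the bench; origin: centre of its underside. It topples if the drawer is jerked or slammed
- plug_a: loose white plug housing 24 x 48 x 20 mm lying in its drawer, floor 9 mm above the bench; origin: centre of its underside
- angle_bracket: loose zinc-plated angle bracket 34 x 73 x 30 mm lying in the drawer that stays open; origin: centre of its underside
- hex_key: bystander: loose hex key 33 x 93 x 6 mm lying on top of the bolt unit; origin: centre of its underside
- black_tape: bystander: roll of black tape, 68 mm across, 19 mm high, lying on top of the bracket unit (its top 91 mm above the bench); origin: centre of its underside
- blue_tape: bystander: roll of blue tape, 90 mm across, 48 mm high, lying flat on the bench at the left; origin: centre of its underside
- yellow_screwdriver: bystander: yellow screwdriver, 185 mm long along its y, 30 mm thick, on the bench between the robot and the left unit; origin: centre of its underside
- loose_bracket: bystander: angle bracket 34 x 73 x 30 mm on the bench at the right; origin: centre of its underside
- glue_bottle: bystander: brown bottle with a green cap, 49 mm across, 80 mm high, on the bench at the right; origin: centre of its underside
Not all that is in view belongs to the job. What is shaped like the plug_unit but red is not meant.

How it is judged (in metres and radians):
At the end, for the whole second after the job is handed in: The bolt drawer and the plug drawer are within 4 mm of shut, both bolts still upright (within 20 degrees), the bracket drawer within 8 mm of where it stood, the drawers' contents lying at rest on their floors, every other loose thing within 20 mm of where it was (value of joint each of bolt_drawer, plug_drawer below 0.004 m and distance of bracket_front from where it was at the start of the episode below 0.008 m and angle between each of bolt_a, bolt_b's own z axis and vertical below 0.35 rad and distance of each of hex_key, black_tape, blue_tape, yellow_screwdriver, loose_bracket, glue_bottle from where it was at the start of the episode below 0.02 m and z of each of bolt_a, bolt_b in the frame of bolt_unit below 0.03 m and z of plug_a in the frame of plug_unit below 0.03 m and z of angle_bracket in the frame of bracket_unit below 0.03 m and linear speed of each of bolt_a, bolt_b, plug_a, angle_bracket below 0.02 m/s); the robot touches nothing.
It fails at once if a bolt topples (not (angle between bolt_a's own z axis and vertical below 0.35 rad) or not (angle between bolt_b's own z axis and vertical below 0.35 rad)).
It fails at once if the drawer with the angle bracket is moved (distance of bracket_front from where it was at the start of the episode above 0.012 m).
It fails at once if a thing is lifted out of a drawer (z of any of bolt_a, bolt_b in the frame of bolt_unit above 0.045 m or z of plug_a in the frame of plug_unit above 0.045 m or z of angle_bracket in the frame of bracket_unit above 0.045 m).
It fails at once if a thing lying about is lifted or pushed away by more than 25 mm (distance of any of hex_key, black_tape, blue_tape, yellow_screwdriver, loose_bracket, glue_bottle from where it was at the start of the episode above 0.025 m).
It fails at once if a drawer is rammed with more than 90 N (contact force between the fingers and bolt_unit above 90 N or contact force between the fingers and plug_unit above 90 N or contact force between the fingers and bracket_unit above 90 N).
It also fails if it takes over 51 s, if anything falls off the work surface, if the arm or the gripper's body presses on something with over 40 N, if the wrist force passes 120 N, or if a joint passes its speed limit or range.

## Robot

A 6-joint arm with a two-finger parallel gripper is mounted at the origin on a cart in front of the work surface, level with it; the furniture and walls round the work are solid. World frame = base frame: x ahead of the robot, y to its left, z up, the work surface at z = 0. Lengths are in mm, angles in rad, forces in N, time in s.
With the tool pointing down it reaches from about 350 to 975 mm from the base axis. Payload 7.1 kg.
Tool frame: the origin (TCP) lies on the front face of the gripper's body, between the roots of the fingers; the fingertips stand 80 mm ahead of it and the grasp point (between the pads) lies 61 mm ahead of it; z points along the fingers, y is the line along which they close (so a half turn about z gives the same grasp; the last joint's range is limited). The gripper opens to 88 mm and grips with 3 to 60 N. Pads are 20 mm wide; open, the fingers measure 115 mm over their backs; the gripper's body (75 mm by 178 mm) begins 61 mm behind the grasp point.
Start: joints at [-1.188, 0.423, 1.63, -0, 1.089, -0.019], TCP at [244.438, -575.2, 302.675] pointing down, gripper open.
Joint ranges: [-3, 3], [-0.9, 2.11], [0.09, 2.58], [-1.31, 4.45], [0.11, 2.69], [-2.54, 2.54]. Speed limits (rad/s): [2.39, 2.39, 3.01, 3.14, 3.14, 3.14].

## Interface

Orientations are given as a rotation vector (axis times angle).
In Python, from workcell import readout, vision, close_job gives the robot as it stands.
- The arm moves only by the tool servo_tool, never from a script. Its argument "plan" is a list that holds one entry, the list of rows, each a list of 7 numbers: the gripper command: -1 is fully open, 1 is shut, values between are in proportion, then the shift along the world's x, y, z in units of 40 mm (1.0 is 40 mm), then the turn, a rotation vector about the world's x, y, z in units of 5 degrees (1.0 is 5 degrees). A call has 1 to 5 rows; each row shifts and turns the commanded pose from where the row before left it; what a row does not reach is not made up. A row lasts 1/12 s, in which the tool goes at most 41.7 mm and 7.16 degrees, less where a joint would pass 70% of its speed; a pose out of reach is approached as far as the arm can. A call is refused whole if a number of a shift passes 1 or a number of a turn 1, either way. A call with a gripper value outside its range is refused whole. The fingers move at their own pace and stop on an object; the grip force is fixed at half the most. Time passes only in rows, so rows that do not move let the fingers close. It gives the time, the measured TCP pose, the force, the opening and the grip force at its end, in the units of the state.
- readout.get_obs(): the state, without advancing time (a new reading comes with each control period).
- vision.get_image(name): name is "side" or "top"; returns the picture (480x640x3 uint8, red, green, blue); there is no depth.
- vision.camera_params(name): a dict with "fx", "fy", "cx", "cy" (pixels), "rvec" (rotation vector, rad) and "tvec" (3), from world to camera coordinates, as OpenCV has them. Camera axes: x right, y down, z forward; pixel columns grow to the right and rows downward; lengths in mm; the calibration is good to about 2 mm. A picture is of the moment at which its call begins. camera_params takes no time and is no camera call.
- close_job(): hands the job in; it is judged then, once.
The state is a dict: "t": time; "qpos": joint angles; "qvel": joint speeds; "joint_torque": joint torques, N m; "ee_pos": TCP position; "orientation": TCP orientation; "ft_force": force on the tool from outside, world axes, zero at the start; "moment": the same for the moment, N m; "width": finger opening in mm; "grasp_force": force on a finger pad.
Only numpy, scipy, OpenCV 4.12 (cv2) and the standard library are available. Lean on these libraries where they do the work, as an engineer would, in place of code of your own. Each camera call takes 0.05 s, during which the arm holds its last target. There are 200 camera calls.

## Working session

There is one attempt and no reset: what is moved stays moved. The work goes in short steps, Python scripts to look and compute and a tool call to move; the robot and the scene stay as the last step left them, time stands still between calls to the robot, and variables do not carry over. Pictures are saved under pics/ and viewed, at most 10 in all, crops included, and the job is handed in when it is done.

Besides the shell and the picture viewer there is one more tool, called after "Request:" as name(argument=value, ...), one argument or row to a line, values as JSON. servo_tool: Moves the arm, as the interface text tells. Its arguments: {"type":"object","properties":{"plan":{"type":"array"}},"required":["plan"]}

```bash
mkdir -p pics
python3 - <<'E'
from workcell import readout, vision
import cv2
for n in("top","side"):
    im=vision.get_image(n); cv2.imwrite(f"pics/{n}0.png",im[:,:,::-1])
    print(n,vision.camera_params(n))
print(readout.get_obs())
E
```

```text
top {'fx': 587.8505857141412, 'fy': 587.8505857141412, 'cx': 314.49742006458223, 'cy': 242.37624018009325, 'rvec': array([ 2.14077051, -2.18259657,  0.16340488]), 'tvec': array([   4.60675852,  489.95912996, 1528.35548566])}
side {'fx': 470.53137382169206, 'fy': 470.53137382169206, 'cx': 315.45495893941774, 'cy': 238.49555841733587, 'rvec': array([ 0.60347006, -2.32741912,  1.57057181]), 'tvec': array([ 416.29333885,  151.16586368, 1001.94967913])}
{'t': 0.1, 'qpos': array([-1.18799933e+00,  4.23752333e-01,  1.63058973e+00,  2.78011324e-06,
        1.08860041e+00, -1.89904714e-02]), 'qvel': array([-0.00039593, -0.00319061, -0.00236208, -0.00098119, -0.00089033,
       -0.0006353 ]), 'joint_torque': array([ 1.48381541e-04, -5.45616102e+01, -2.74323714e+01,  6.45027962e-02,
        1.87455013e-02, -2.06706000e-05]), 'ee_pos': array([ 244.30156085, -574.85899703,  301.99627597]), 'orientation': array([-3.07711002e+00, -6.26622656e-01,  3.79599139e-04]), 'ft_force': array([-0.35841896,  0.15612896,  0.13974931]), 'moment': array([0.04718359, 0.03505559, 0.01257959]), 'grasp_force': 0.0, 'width': 87.7972010341471}
```

View pics/top0.png

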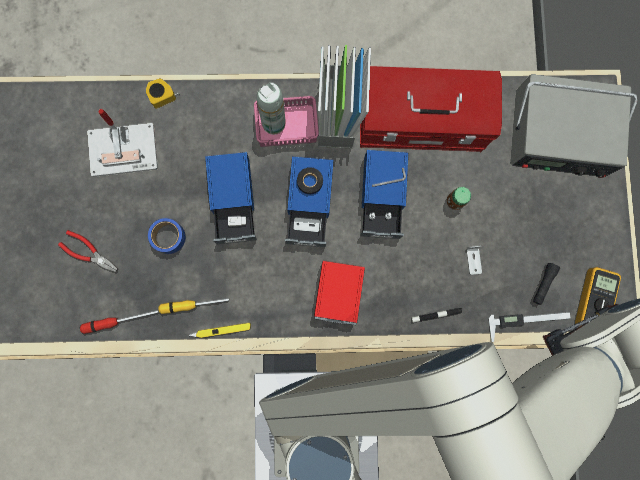

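View pics/side0.png

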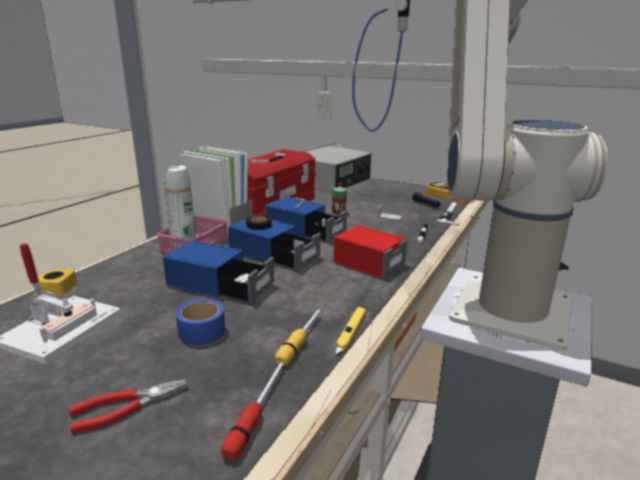

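Top view: the left unit (230,182) has a drawer holding a white plug (236,221). The middle unit (310,185), with the black tape on top, holds an angle bracket (306,225). The right unit (386,178), with the hex key on top, holds two round bolts (375,216) and (388,216). The red unit (340,292) is a decoy and stands in front of the gap between middle and right. I'll confirm this in one crop and measure.

```bash
cat > h.py <<'E'
import numpy as np, cv2
from workcell import readout, vision
def cam(n):
    p=vision.camera_params(n); K=np.array([[p['fx'],0,p['cx']],[0,p['fy'],p['cy']],[0,0,1]])
    return K,cv2.Rodrigues(p['rvec'])[0],p['tvec']
def cast(n,px,z):
    K,R,t=cam(n); px=np.atleast_2d(px).astype(float)
    d=(R.T@np.linalg.inv(K)@np.c_[px,np.ones(len(px))].T).T; c=-R.T@t
    return c+d*((z-c[2])/d[:,2])[:,None]
def proj(n,P):
    K,R,t=cam(n); return cv2.projectPoints(np.float64(P).reshape(-1,1,3),R,t,K,None)[0].reshape(-1,2)
E
python3 - <<'E'
from h import *
im=cv2.imread("pics/top0.png"); hsv=cv2.cvtColor(im,cv2.COLOR_BGR2HSV)
K,R,t=cam("top"); print("cam",-R.T@t)
for v0 in (60,130):
    m=cv2.inRange(hsv,(100,120,v0),(125,255,255)); m[:,:195]=0;m[:,415:]=0;m[:145]=0;m[245:]=0
    for c in cv2.findContours(m,cv2.RETR_EXTERNAL,cv2.CHAIN_APPROX_NONE)[0]:
        if cv2.contourArea(c)<800: continue
        p=cast("top",c[:,0,:],72)[:,:2]
        r=cv2.minAreaRect(np.float32(p)); print(v0,np.round(r[0],1),np.round(r[1],1),round(r[2],2),np.round(cv2.boxPoints(cv2.minAreaRect(c))).tolist())
o=im[140:255,195:420]; cv2.imwrite("pics/crop0.png",cv2.resize(o,None,fx=3.5,fy=3.5,interpolation=cv2.INTER_CUBIC))
print(np.unique(hsv[150:245:1,225:232].reshape(-1,3)[::40],axis=0)[:3])
E
```

```text
cam [ 284.72563668   26.48993064 1579.29771012]
60 [636.8   4.5] [109.5 146.9] 84.2 [[287.0, 211.0], [291.0, 156.0], [333.0, 160.0], [329.0, 214.0]]
60 [647.1 216.3] [154.  113.9] 5.21 [[204.0, 156.0], [248.0, 152.0], [254.0, 209.0], [210.0, 213.0]]
60 [ 653.  -194.2] [113.2 147.8] 83.64 [[362.0, 204.0], [366.0, 149.0], [409.0, 152.0], [405.0, 207.0]]
130 [638.5   4.3] [109.1 142.4] 84.21 [[287.0, 209.0], [292.0, 156.0], [333.0, 160.0], [329.0, 213.0]]
130 [652.6 219. ] [142.6 108.8] 5.23 [[204.0, 156.0], [246.0, 152.0], [251.0, 205.0], [210.0, 209.0]]
130 [ 654.5 -195.7] [108.9 142.6] 84.97 [[364.0, 202.0], [367.0, 150.0], [408.0, 152.0], [405.0, 205.0]]
[[ 30   8  99]
 [ 70  18  43]
 [ 83   5 226]]
```

View pics/crop0.png

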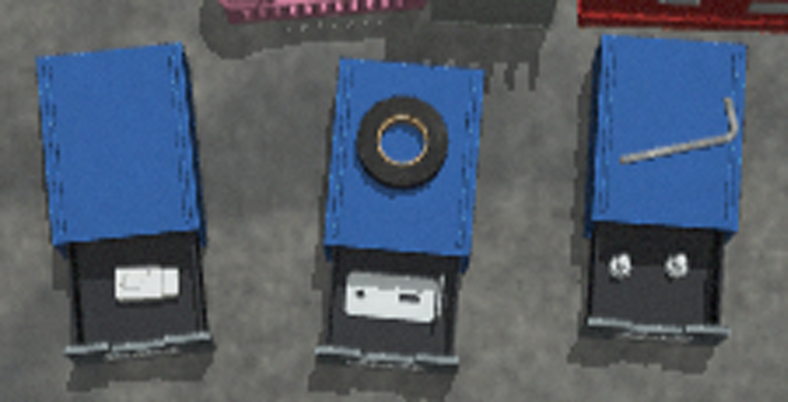

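The crop confirms it: left is the plug drawer, middle the bracket (leave alone), right the two bolts, and none of these is the red decoy. Next I'll measure the two fronts in both views.

Run:
```python
from h import *
im=cv2.imread("pics/top0.png"); side=cv2.imread("pics/side0.png")
U={"plug":((652.6,219.0),5.23,[(67,352),(212,343)]),"bolt":((654.5,-195.7),-5.0,[(587,325),(728,334)])}
for n,(c,yaw,e) in U.items():
    a=np.radians(yaw); ux=np.array([np.cos(a),np.sin(a)]); uy=np.array([-ux[1],ux[0]])
    p=cast("top",np.array(e)/3.5+[195,140],69)[:,:2]; d=p[1]-p[0]
    o=np.array(c)-3*ux; f=p.mean(0)-3*ux
    print(n,"origin",o.round(1),"front",f.round(1),"len",np.linalg.norm(d).round(1),"front yaw",np.degrees(np.arctan2(d[0],-d[1])).round(1),
      "open",(-(f-o)@ux-75).round(1),"lat",((f-o)@uy).round(1),"shut",(o-75*ux).round(1))
    q=np.array([[*(f+s*54*uy),z] for s in(-1,1) for z in(69,5)]+[[*(o+x*ux+s*55*uy),72] for x in (-69,75) for s in(-1,1)])
    for x,y in proj("side",q): cv2.circle(side,(int(round(x*8)),int(round(y*8))),8,(0,255,0) if n=="plug" else (0,255,255),-1,shift=3)
cv2.imwrite("pics/s1.png",cv2.resize(side[170:320,150:370],None,fx=3.5,fy=3.5,interpolation=cv2.INTER_CUBIC))
```

```text
plug origin [649.6 218.7] front [493.9 201.5] len 107.1 front yaw 2.6 open 81.6 lat -3.0 shut [574.9 211.9]
bolt origin [ 651.5 -195.4] front [ 500.5 -182.2] len 105.2 front yaw -4.7 open 76.6 lat -0.0 shut [ 576.8 -188.9]
```

View pics/s1.png

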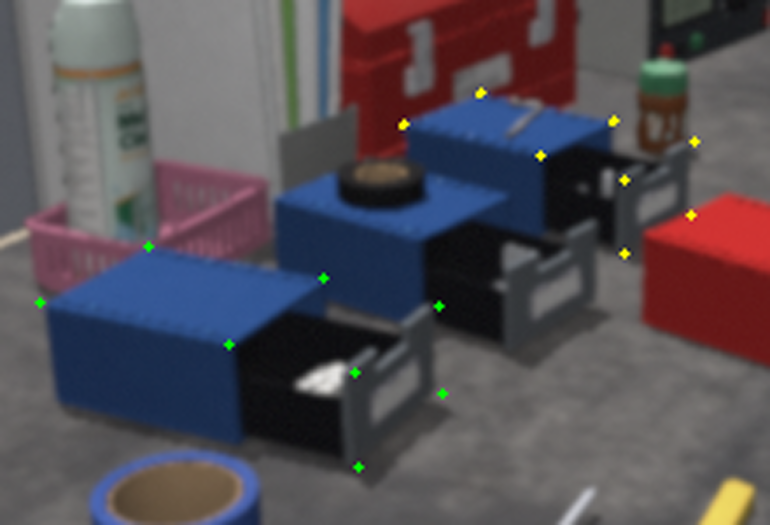

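The side view agrees with the measurements: projected corners fall on both units and fronts within about 2–3 px. The bolt front is at about (500,-182) with yaw -5°, and the plug front at about (494,202) with yaw +5°. I'll do the bolts first: close the fingers, travel high, and turn by -28°.

Request:
servo_tool(
  plan=[
    [[1,0.35,0.66,0,0,0,-0.37],[1,0.35,0.66,0,0,0,-0.37],[1,0.35,0.66,0,0,0,-0.37],[1,0.35,0.66,0,0,0,-0.37],[1,0.35,0.66,0,0,0,-0.37]],
  ],
)

```text
t: 0.52
ee_pos: [314.7, -441.8, 302.3]
orientation: [-3.119, -0.373, 0.001]
ft_force: [0.6, -0.2, 0.0]
width: 57.8
grasp_force: 0.0
```

Request:
servo_tool(
  plan=[
    [[1,0.35,0.66,0,0,0,-0.37],[1,0.35,0.66,0,0,0,-0.37],[1,0.35,0.66,0,0,0,-0.37],[1,0.35,0.66,0,0,0,-0.37],[1,0.35,0.66,0,0,0,-0.37]],
  ],
)

```text
t: 0.93
ee_pos: [384.7, -309.7, 302.5]
orientation: [-3.139, -0.121, 0.001]
ft_force: [0.0, -0.4, -0.2]
width: 24.5
grasp_force: 0.0
```

Request:
servo_tool(
  plan=[
    [[1,0.35,0.66,0,0,0,-0.37],[1,0.35,0.66,0,0,0,-0.37],[1,0.35,0.66,0,0,0,-0.37],[1,0.35,0.66,0,0,0,-0.37],[1,0,0,0,0,0,0]],
  ],
)

```text
t: 1.35
ee_pos: [441.8, -202.2, 302.5]
orientation: [-3.139, 0.077, -0.0]
ft_force: [-0.1, -0.1, 0.4]
width: 0.9
grasp_force: 0.0
```

Request:
servo_tool(
  plan=[
    [[1,0.18,0.3,0,0,0,-0.22],[1,0.18,0.3,0,0,0,-0.22],[1,0,0,-0.5,0,0,0],[1,0,0,-0.5,0,0,0],[1,0,0,-0.5,0,0,0]],
  ],
)

```text
t: 1.77
ee_pos: [454.8, -181.7, 242.1]
orientation: [3.138, -0.138, 0.001]
ft_force: [0.2, 0.4, -1.0]
width: 0.7
grasp_force: 0.0
```

Request:
servo_tool(
  plan=[
    [[1,0,0,-0.5,0,0,0],[1,0,0,-0.5,0,0,0],[1,0,0,-0.5,0,0,0],[1,0,0,-0.5,0,0,0],[1,0,0,-0.5,0,0,0]],
  ],
)

```text
t: 2.18
ee_pos: [454.5, -182.0, 141.6]
orientation: [3.138, -0.139, -0.0]
ft_force: [-0.0, 0.3, 0.4]
width: 0.7
grasp_force: 0.0
```

Request:
servo_tool(
  plan=[
    [[1,0,0,-0.5,0,0,0],[1,0,0,-0.25,0,0,0],[1,0,0,0,0,0,0],[1,0,0,0,0,0,0]],
  ],
)

```text
t: 2.52
ee_pos: [454.6, -181.7, 112.5]
orientation: [-3.138, 0.139, 0.002]
ft_force: [0.7, 0.9, 0.9]
width: 0.9
grasp_force: 0.0
```

Request:
servo_tool(
  plan=[
    [[1,0.12,-0.01,0,0,0,0],[1,0.15,-0.013,0,0,0,0],[1,0.15,-0.013,0,0,0,0],[1,0.12,-0.01,0,0,0,0],[1,0.06,-0.005,0,0,0,0]],
  ],
)

```text
t: 2.93
ee_pos: [480.3, -183.9, 113.4]
orientation: [3.138, -0.139, 0.003]
ft_force: [1.1, -0.8, 1.0]
width: 0.5
grasp_force: 0.0
```

Request:
servo_tool(
  plan=[
    [[1,0.04,-0.004,0,0,0,0],[1,0.04,-0.004,0,0,0,0],[1,0.04,-0.004,0,0,0,0],[1,0.04,-0.004,0,0,0,0],[1,0.04,-0.004,0,0,0,0]],
  ],
)

```text
t: 3.35
ee_pos: [486.8, -184.4, 112.6]
orientation: [-3.138, 0.139, 0.0]
ft_force: [0.3, -0.3, 0.3]
width: 0.5
grasp_force: 0.0
```

Request:
servo_tool(
  plan=[
    [[1,0.04,-0.004,0,0,0,0],[1,0.04,-0.004,0,0,0,0],[1,0.04,-0.004,0,0,0,0],[1,0.04,-0.004,0,0,0,0],[1,0.04,-0.004,0,0,0,0]],
  ],
)

```text
t: 3.77
ee_pos: [494.7, -185.2, 112.6]
orientation: [-3.138, 0.139, 0.001]
ft_force: [-1.4, -0.3, 0.3]
width: 0.7
grasp_force: 0.8
```

Contact is felt (about 1.5 N). I'll push on smoothly.

Request:
servo_tool(
  plan=[
    [[1,0.045,-0.004,0,0,0,0],[1,0.05,-0.0044,0,0,0,0],[1,0.055,-0.005,0,0,0,0],[1,0.06,-0.005,0,0,0,0],[1,0.065,-0.006,0,0,0,0]],
  ],
)

```text
t: 4.18
ee_pos: [505.9, -186.2, 112.6]
orientation: [-3.138, 0.139, 0.001]
ft_force: [-2.0, -0.0, 0.0]
width: 0.4
grasp_force: 0.8
```

Request:
servo_tool(
  plan=[
    [[1,0.07,-0.006,0,0,0,0],[1,0.07,-0.006,0,0,0,0],[1,0.07,-0.006,0,0,0,0],[1,0.07,-0.006,0,0,0,0],[1,0.07,-0.006,0,0,0,0]],
  ],
)

```text
t: 4.6
ee_pos: [520.1, -187.4, 112.6]
orientation: [-3.138, 0.139, 0.0]
ft_force: [-2.3, 0.9, 0.5]
width: 0.6
grasp_force: 0.8
```

Run:
```python
from h import *
im=vision.get_image("top"); cv2.imwrite("pics/t2.png",cv2.resize(im[130:260,330:440,::-1],None,fx=4,fy=4,interpolation=cv2.INTER_CUBIC))
```

```text
(no output)
```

View pics/t2.png

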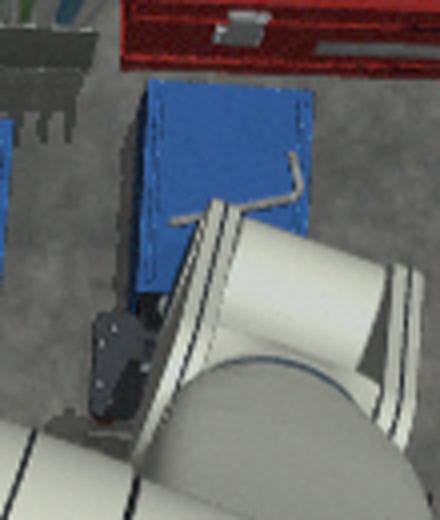

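The arm hides the drawer in this view. The hex key at (240,205) in the crop is untouched. I'll push on using force feedback.

Request:
servo_tool(
  plan=[
    [[1,0.04,-0.0035,0,0,0,0],[1,0.05,-0.0044,0,0,0,0],[1,0.06,-0.005,0,0,0,0],[1,0.07,-0.006,0,0,0,0],[1,0.07,-0.006,0,0,0,0]],
  ],
)

```text
t: 5.07
ee_pos: [531.7, -188.5, 112.7]
orientation: [3.138, -0.139, 0.0]
ft_force: [-2.4, 0.1, 0.7]
width: 0.6
grasp_force: 0.8
```

Request:
servo_tool(
  plan=[
    [[1,0.07,-0.006,0,0,0,0],[1,0.07,-0.006,0,0,0,0],[1,0.07,-0.006,0,0,0,0],[1,0.07,-0.006,0,0,0,0],[1,0.06,-0.005,0,0,0,0]],
  ],
)

```text
t: 5.48
ee_pos: [545.4, -189.7, 112.7]
orientation: [3.138, -0.139, 0.0]
ft_force: [-2.3, 0.1, 0.1]
width: 0.1
grasp_force: 0.8
```

Request:
servo_tool(
  plan=[
    [[1,0.05,-0.0044,0,0,0,0],[1,0.04,-0.0035,0,0,0,0],[1,0.035,-0.003,0,0,0,0],[1,0.03,-0.0026,0,0,0,0],[1,0.03,-0.0026,0,0,0,0]],
  ],
)

```text
t: 5.9
ee_pos: [552.6, -190.3, 112.7]
orientation: [3.138, -0.139, 0.0]
ft_force: [-1.1, 0.1, 0.1]
width: 0.6
grasp_force: 0.8
```

Now I'll creep at 1.2 mm/row (14 mm/s) towards the stop, expected around 565.

Request:
servo_tool(
  plan=[
    [[1,0.03,-0.0026,0,0,0,0],[1,0.03,-0.0026,0,0,0,0],[1,0.03,-0.0026,0,0,0,0],[1,0.03,-0.0026,0,0,0,0],[1,0.03,-0.0026,0,0,0,0]],
  ],
)

```text
t: 6.32
ee_pos: [558.5, -190.8, 112.7]
orientation: [3.138, -0.139, 0.0]
ft_force: [-2.0, -1.9, 0.7]
width: 0.3
grasp_force: 0.8
```

Request:
servo_tool(
  plan=[
    [[1,0.025,-0.002,0,0,0,0],[1,0.025,-0.002,0,0,0,0],[1,0.025,-0.002,0,0,0,0]],
  ],
)

```text
t: 6.57
ee_pos: [561.6, -191.0, 112.7]
orientation: [3.138, -0.139, 0.0]
ft_force: [-2.1, -0.6, 0.2]
width: 0.7
grasp_force: 0.8
```

Request:
servo_tool(
  plan=[
    [[1,0.02,-0.002,0,0,0,0],[1,0.02,-0.002,0,0,0,0],[1,0.02,-0.002,0,0,0,0]],
  ],
)

```text
t: 6.82
ee_pos: [563.9, -191.2, 112.7]
orientation: [-3.138, 0.139, 0.0]
ft_force: [-2.1, -0.7, 1.2]
width: 0.4
grasp_force: 0.8
```

Request:
servo_tool(
  plan=[
    [[1,0.02,-0.002,0,0,0,0],[1,0.02,-0.002,0,0,0,0],[1,0.02,-0.002,0,0,0,0]],
  ],
)

```text
t: 7.07
ee_pos: [566.3, -191.4, 112.7]
orientation: [-3.138, 0.139, 0.0]
ft_force: [-4.3, -1.0, 2.6]
width: 0.5
grasp_force: 2.5
```

Request:
servo_tool(
  plan=[
    [[1,0.02,-0.002,0,0,0,0],[1,0.02,-0.002,0,0,0,0]],
  ],
)

```text
t: 7.23
ee_pos: [566.5, -191.4, 112.5]
orientation: [-3.138, 0.139, 0.005]
ft_force: [-9.4, -0.3, 5.8]
width: 0.5
grasp_force: 4.4
```

The stop is reached at x = 566.5: force is up to 9 N, and the expected shut position is about 567. I'll back off, then rise.

Request:
servo_tool(
  plan=[
    [[1,-0.05,0.004,0,0,0,0],[1,-0.1,0.01,0,0,0,0],[1,-0.3,0.02,0,0,0,0],[1,-0.4,0.03,0,0,0,0],[1,-0.4,0.03,0.2,0,0,0]],
  ],
)

```text
t: 7.65
ee_pos: [517.0, -187.5, 119.7]
orientation: [-3.138, 0.139, 0.001]
ft_force: [-1.2, 0.4, -0.7]
width: 0.5
grasp_force: 0.0
```

Request:
servo_tool(
  plan=[
    [[1,-0.4,0,0.6,0,0,0.2],[1,-0.4,0,0.7,0,0,0.4],[1,-0.4,0.3,0.6,0,0,0.4],[1,-0.3,0.6,0.4,0,0,0.2],[1,-0.1,0.8,0.1,0,0,0.2]],
  ],
)

```text
t: 8.07
ee_pos: [453.7, -120.6, 219.3]
orientation: [3.14, 0.049, 0.007]
ft_force: [0.7, -0.4, 0.3]
width: 0.5
grasp_force: 0.0
```

Request:
servo_tool(
  plan=[
    [[1,0,0.8,0,0,0,0.2],[1,0,0.8,0,0,0,0.2],[1,0,0.8,0,0,0,0.2],[1,0,0.8,0,0,0,0],[1,0,0.8,0,0,0,0]],
  ],
)

```text
t: 8.48
ee_pos: [453.9, 41.7, 217.0]
orientation: [-3.138, -0.135, -0.003]
ft_force: [1.0, 0.1, 0.4]
width: 0.6
grasp_force: 0.0
```

Request:
servo_tool(
  plan=[
    [[1,0,0.8,0,0,0,0],[1,0,0.8,0,0,0,0],[1,0,0.8,0,0,0,0],[1,-0.05,0.8,0,0,0,0],[1,-0.05,0.7,0,0,0,0]],
  ],
)

```text
t: 8.9
ee_pos: [449.9, 198.3, 216.9]
orientation: [-3.138, -0.135, -0.003]
ft_force: [0.2, 0.1, -0.4]
width: 0.6
grasp_force: 0.0
```

Run:
```python
from h import *
im=vision.get_image("top"); cv2.imwrite("pics/t3.png",im[:,:,::-1])
print(readout.get_obs()['ee_pos'])
```

```text
[450.21078756 201.58758236 217.1880133 ]
```

View pics/t3.png

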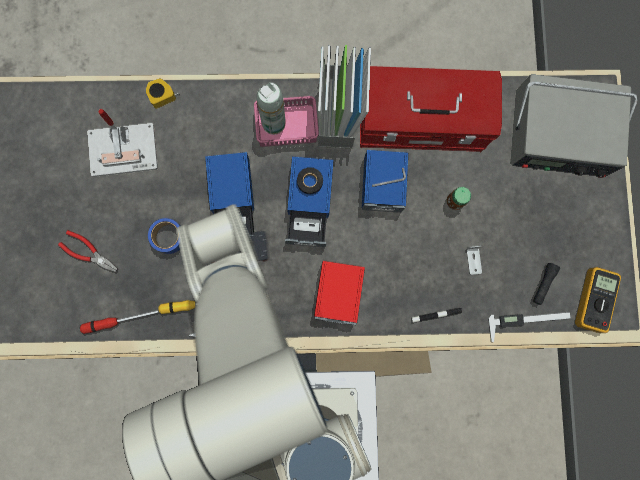

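The bolt drawer now sits flush (385,208), and the hex key, bracket drawer and bystanders are unchanged. Now I'll lower in front of the plug drawer and approach.

Request:
servo_tool(
  plan=[
    [[1,0,0,-0.5,0,0,0],[1,0,0,-0.6,0,0,0],[1,0,0,-0.6,0,0,0],[1,0,0,-0.6,0,0,0],[1,0,0,-0.3,0,0,0]],
  ],
)

```text
t: 9.37
ee_pos: [449.0, 196.0, 110.6]
orientation: [3.138, 0.135, -0.002]
ft_force: [-0.4, 0.5, 0.4]
width: 0.6
grasp_force: 0.0
```

Request:
servo_tool(
  plan=[
    [[1,0,0,0,0,0,0],[1,0.12,0.01,0,0,0,0],[1,0.15,0.013,0,0,0,0],[1,0.12,0.01,0,0,0,0],[1,0.08,0.007,0,0,0,0]],
  ],
)

```text
t: 9.78
ee_pos: [470.5, 198.2, 113.9]
orientation: [-3.138, -0.135, -0.005]
ft_force: [-1.3, 0.2, -0.1]
width: 0.7
grasp_force: 0.0
```

Request:
servo_tool(
  plan=[
    [[1,0.05,0.0045,0,0,0,0],[1,0.05,0.0045,0,0,0,0],[1,0.05,0.0045,0,0,0,0],[1,0.05,0.0045,0,0,0,0],[1,0.05,0.0045,0,0,0,0]],
  ],
)

```text
t: 10.2
ee_pos: [478.7, 198.6, 112.7]
orientation: [3.139, 0.135, 0.0]
ft_force: [0.4, 0.5, 0.2]
width: 0.2
grasp_force: 0.0
```

Request:
servo_tool(
  plan=[
    [[1,0.05,0.0045,0,0,0,0],[1,0.05,0.0045,0,0,0,0],[1,0.05,0.0045,0,0,0,0],[1,0.05,0.0045,0,0,0,0],[1,0.05,0.0045,0,0,0,0]],
  ],
)

```text
t: 10.62
ee_pos: [488.7, 199.5, 112.6]
orientation: [3.139, 0.135, -0.001]
ft_force: [-2.2, 0.5, 1.8]
width: 0.7
grasp_force: 0.6
```

Contact. I'll push on.

Request:
servo_tool(
  plan=[
    [[1,0.06,0.0055,0,0,0,0],[1,0.07,0.0064,0,0,0,0],[1,0.08,0.0073,0,0,0,0],[1,0.09,0.0082,0,0,0,0],[1,0.09,0.0082,0,0,0,0]],
  ],
)

```text
t: 11.03
ee_pos: [504.4, 201.0, 112.6]
orientation: [3.139, 0.135, -0.001]
ft_force: [-2.7, -0.2, 0.1]
width: 0.5
grasp_force: 0.9
```

Request:
servo_tool(
  plan=[
    [[1,0.09,0.0082,0,0,0,0],[1,0.09,0.0082,0,0,0,0],[1,0.09,0.0082,0,0,0,0],[1,0.09,0.0082,0,0,0,0],[1,0.09,0.0082,0,0,0,0]],
  ],
)

```text
t: 11.45
ee_pos: [522.5, 202.6, 112.6]
orientation: [3.139, 0.135, -0.0]
ft_force: [-1.5, -0.1, 0.7]
width: 0.3
grasp_force: 0.9
```

Request:
servo_tool(
  plan=[
    [[1,0.09,0.0082,0,0,0,0],[1,0.09,0.0082,0,0,0,0],[1,0.09,0.0082,0,0,0,0],[1,0.09,0.0082,0,0,0,0],[1,0.09,0.0082,0,0,0,0]],
  ],
)

```text
t: 11.87
ee_pos: [540.5, 204.2, 112.6]
orientation: [3.139, 0.135, -0.0]
ft_force: [-1.7, 0.1, -1.5]
width: 0.2
grasp_force: 0.9
```

Request:
servo_tool(
  plan=[
    [[1,0.08,0.0073,0,0,0,0],[1,0.07,0.0064,0,0,0,0],[1,0.06,0.0055,0,0,0,0],[1,0.05,0.0046,0,0,0,0],[1,0.04,0.0036,0,0,0,0]],
  ],
)

```text
t: 12.28
ee_pos: [552.5, 205.4, 112.7]
orientation: [3.139, 0.135, 0.0]
ft_force: [-1.8, -0.7, -2.2]
width: 0.2
grasp_force: 0.8
```

Request:
servo_tool(
  plan=[
    [[1,0.03,0.0027,0,0,0,0],[1,0.03,0.0027,0,0,0,0],[1,0.03,0.0027,0,0,0,0],[1,0.03,0.0027,0,0,0,0],[1,0.03,0.0027,0,0,0,0]],
  ],
)

```text
t: 12.7
ee_pos: [558.3, 205.9, 112.7]
orientation: [3.139, 0.135, -0.0]
ft_force: [-1.5, -0.6, -0.9]
width: 0.6
grasp_force: 0.8
```

Request:
servo_tool(
  plan=[
    [[1,0.03,0.0027,0,0,0,0],[1,0.03,0.0027,0,0,0,0],[1,0.03,0.0027,0,0,0,0]],
  ],
)

```text
t: 12.95
ee_pos: [562.0, 206.2, 112.7]
orientation: [3.139, 0.135, -0.0]
ft_force: [-1.2, -0.2, -1.9]
width: 0.6
grasp_force: 0.8
```

Request:
servo_tool(
  plan=[
    [[1,0.025,0.0023,0,0,0,0],[1,0.025,0.0023,0,0,0,0],[1,0.025,0.0023,0,0,0,0]],
  ],
)

```text
t: 13.2
ee_pos: [564.8, 206.5, 112.7]
orientation: [3.139, 0.135, -0.0]
ft_force: [-6.6, -0.3, 1.7]
width: 0.7
grasp_force: 3.4
```

Request:
servo_tool(
  plan=[
    [[1,0.02,0.002,0,0,0,0],[1,0.02,0.002,0,0,0,0]],
  ],
)

```text
t: 13.37
ee_pos: [565.1, 206.5, 112.6]
orientation: [3.138, 0.135, -0.006]
ft_force: [-10.5, -0.9, 6.8]
width: 0.5
grasp_force: 5.0
```

Request:
servo_tool(
  plan=[
    [[1,-0.05,-0.004,0,0,0,0],[1,-0.1,-0.01,0,0,0,0],[1,-0.3,-0.03,0,0,0,0],[1,-0.5,-0.04,0,0,0,0],[1,-0.5,-0.04,0.1,0,0,0]],
  ],
)

```text
t: 13.78
ee_pos: [508.3, 201.6, 116.5]
orientation: [-3.138, -0.134, -0.002]
ft_force: [-0.5, -0.3, -0.5]
width: 0.4
grasp_force: 0.0
```

Request:
servo_tool(
  plan=[
    [[1,-0.5,0,0.5,0,0,0],[1,-0.5,0,0.7,0,0,0],[1,-0.4,0,0.8,0,0,0],[1,-0.3,0,0.8,0,0,0],[1,-0.3,-0.5,0.6,0,0,0]],
  ],
)

```text
t: 14.2
ee_pos: [429.0, 183.5, 255.4]
orientation: [-3.136, -0.138, -0.007]
ft_force: [1.1, -1.6, 0.2]
width: 0.5
grasp_force: 0.0
```

Request:
servo_tool(
  plan=[
    [[1,-0.2,-0.8,0,0,0,0],[1,0,-0.8,0,0,0,0],[1,0,-0.8,0,0,0,0],[1,0,-0.5,0,0,0,0],[1,0,0,0,0,0,0]],
  ],
)

```text
t: 14.62
ee_pos: [420.5, 63.2, 253.2]
orientation: [3.138, 0.13, 0.003]
ft_force: [-0.8, -0.1, 0.5]
width: 0.4
grasp_force: 0.0
```

Run:
```python
from h import *
a=vision.get_image("top")[130:260,150:450,::-1]; s=vision.get_image("side")[170:320,150:370,::-1]
a=cv2.resize(a,(690,299),interpolation=cv2.INTER_CUBIC); s=cv2.resize(s,(432,295),interpolation=cv2.INTER_CUBIC)
o=np.zeros((598,690,3),np.uint8); o[:299]=a; o[299:594,:432]=s; cv2.imwrite("pics/f.png",o)
```

```text
(no output)
```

View pics/f.png

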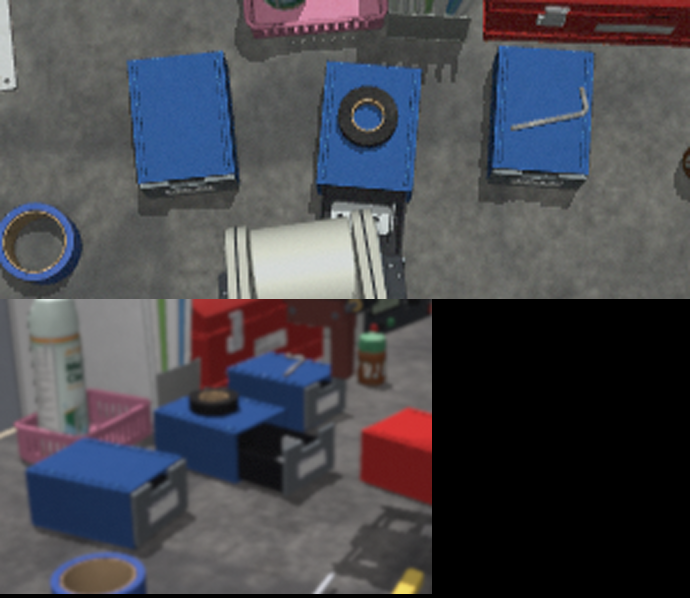

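The final picture shows the plug drawer (left, 185,185) and bolt drawer (right, 540,178) flush shut. The bracket drawer is still open, the tapes and hex key are in place, and the hand is clear.

```bash
python3 -c "
from workcell import close_job
print(close_job())"
```

```text
the job is handed in; nothing more can be done
None
```

I pushed the bolt and plug drawers slowly to their stops (about 10 N at most) and handed the job in; the final pictures show both flush, the bracket drawer still open and the hand clear, but the shut drawer hid the bolts, so that they stayed upright is inferred from the gentle push.

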